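# Set the bedside radio playing to fall asleep to

### The job

Set the bedside radio for falling asleep, tapping its keys lightly with a fingertip: first press the round on/off key down until it stays down, then tap the fourth station key from the left (as you face the radio's front), then tap the long sleep bar. Press each key properly down but gently, press no other station key, and let the station key and the bar come up again. Leave the radio standing where it is, neither pushed along nor lifted, and leave the books, bowl, mug and remote control alone.

Things in the scene. Friction and masses are not known exactly. Their poses are not given: they have to be found in the camera images.
- radio: Loose radio, wooden case 230 (y) x 140 (x) mm, 1.3-2 kg. Origin: centre of underside; front (speaker cloth, display, knob) faces its -x, left as you face it is +y. On its black deck (95 mm up) are seven aluminium keys, tops 106 mm up, nothing higher, 8 mm travel down. Rear row: round on/off key, long sleep bar. Front row: five station keys, 36 mm apart, y +72 (first, left) to -72.
- power_top (a point): Centre of the top of the round on/off key, 28 mm across, rear left of the deck (radio x +30, y +82 mm). Moves with the key.
- power (a joint): On/off key travel in m: 0 = up (off), 0.008 = fully down (on). It takes 3.6 N to start and 7 N fully down (3 mm counts as on), and stays down by itself where it is left; it does not spring back.
- station4_top (a point): Centre of the top of the fourth station key from the left, 20 (x) x 24 (y) mm (radio x -32, y -36 mm). Moves with the key.
- station4 (a joint): Fourth station key travel in m: 0 = up, 0.008 = fully down. Sprung: about 1.2 N to start, 8.4 N fully down (3 mm is enough to make it act); comes back up when let go.
- sleep_top (a point): Centre of the top of the long sleep bar, 22 (x) x 130 (y) mm, rear row right of the on/off key (radio x +30, y -28 mm). Moves with the bar.
- sleep (a joint): Sleep bar travel in m: 0 = up, 0.008 = fully down. Sprung: about 1.2 N to start, 8.4 N fully down (3 mm is enough to make it act); comes back up when let go.
- station1 (a joint): First station key from the left, same size, spring and travel as the fourth: 0 = up, 0.008 = fully down. Not to be pressed.
- station2 (a joint): Second station key from the left, same size, spring and travel as the fourth: 0 = up, 0.008 = fully down. Not to be pressed.
- station3 (a joint): Third station key from the left, same size, spring and travel as the fourth: 0 = up, 0.008 = fully down. Not to be pressed.
- station5 (a joint): Fifth station key from the left, same size, spring and travel as the fourth: 0 = up, 0.008 = fully down. Not to be pressed.
- books: Bystander: stack of three books, about 215 (y) x 155 (x) x 64 mm high, 2 kg, beside the radio. Origin: centre of its underside.
- bowl: Bystander: white bowl, 132 mm across, 55 mm high, on top of the books (rim about 119 mm above the console). Origin: centre of its underside.
- mug: Bystander: white mug, 76 mm across, 90 mm high, behind the radio. Origin: centre of its underside.
- remote: Bystander: black remote control 165 x 44 x 18 mm lying in front of the radio. Origin: centre of its underside.

How it is judged (in metres and radians):
On the way, in this order (a step that is already met when the one before it is completed fails the run):
1. the round on/off key is pressed down and stays down, station key and sleep bar still up (value of joint power above 0.0028 m and value of joint each of station4, sleep below 0.001 m), for 0.1 s.
2. then the fourth station key is pressed at least 3 mm, the sleep bar being up (value of joint power above 0.0028 m and value of joint station4 above 0.003 m and value of joint sleep below 0.001 m), for 0.04 s.
3. then the sleep bar is pressed at least 3 mm, the station key having come up again (value of joint power above 0.0028 m and value of joint sleep above 0.003 m and value of joint station4 below 0.001 m), for 0.04 s.
At the end, for the whole second after the job is handed in: The on/off key is down (about 3 mm or more), all station keys and the sleep bar are up (within 1 mm), the radio stands upright and still within 12 mm of where it was, and the books, bowl, mug and remote control are within 20 mm of where they were (all of step 1 and value of joint each of station1, station2, station3, station5 below 0.001 m and distance of radio from where it was at the start of the episode below 0.012 m and angle between radio's own z axis and vertical below 0.05 rad and linear speed of radio below 0.02 m/s and distance of each of books, bowl, mug, remote from where it was at the start of the episode below 0.02 m); the robot touches nothing.
It fails at once if the fourth station key or the sleep bar is pressed while the radio is still off, or both are pressed together ((value of joint power below 0.002 m and value of joint station4 above 0.002 m) or (value of joint power below 0.002 m and value of joint sleep above 0.002 m) or value of joint each of station4, sleep above 0.002 m).
It fails at once if one of the other four station keys is pressed (2 mm or more) (value of joint any of station1, station2, station3, station5 above 0.002 m).
It fails at once if the radio is pushed harder than 25 N (contact force between any of the arm, the fingers and radio above 25 N).
It fails at once if the radio is shifted 15 mm or more, lifted or tipped (distance of radio from where it was at the start of the episode above 0.015 m or height (world z) of radio above 0.008 m or angle between radio's own z axis and vertical above 0.06 rad).
It fails at once if the books, bowl, mug or remote control are moved 20 mm or more (distance of any of books, bowl, mug, remote from where it was at the start of the episode above 0.02 m).
It also fails if it takes over 40 s, if anything falls off the work surface, if the arm or the gripper's body presses on something with over 40 N, if the wrist force passes 120 N, or if a joint passes its speed limit or range.

### The arm

A 7-joint arm with a two-finger parallel gripper is mounted at the origin on the work surface. World frame = base frame: x ahead of the robot, y to its left, z up, the work surface at z = 0. Lengths are in mm, angles in degrees, forces in N, time in s.
With the tool pointing down it reaches from about 400 to 900 mm from the base axis. Payload 5.5 kg.
Tool frame: the origin (TCP) lies at the very end of the fingers, on their centre line; the grasp point (between the pads) lies 19 mm behind it; z points along the fingers, y is the line along which they close (so a half turn about z gives the same grasp; the last joint's range is limited). The gripper opens to 92 mm and grips with 3 to 60 N. Pads are 19 mm wide; open, the fingers measure 130 mm over their backs; the gripper's body (75 mm by 190 mm) begins 47 mm behind the grasp point.
Start: joints at [-59.175, 28.699, -24.465, 88.831, 12.651, 65.22, -12.049], TCP at [176.342, 625.622, 226.729] pointing down, gripper open.
Joint ranges: [-164.97, 164.97], [-17.58, 116.51], [-87.97, 89.64], [11.32, 138.91], [-80.73, 260.73], [10.89, 115.49], [-147.41, 147.41]. Speed limits (degrees/s): [147.25, 147.25, 180, 180, 180, 180, 180].

### API

Orientations are given as [roll, pitch, yaw] about the fixed x, y, z axes, in that order (R = Rz(yaw) Ry(pitch) Rx(roll)).
In Python, from rig import arm gives the robot as it stands. Calls block until the motion is done:
- arm.movep(position, orientation): joint-space move of the TCP to a pose.
- arm.movel(position, orientation=None, speed=150, contact_N=None): straight line of the TCP; orientation=None keeps the orientation; speed is the mean speed in mm/s. With contact_N (N) it stops when the force on the tool has changed by that much, and returns True; else False.
- arm.movej(angles): joint-space move.
- arm.move_gripper(opening, grip_force=None): finger opening in mm; grip_force is the grip in N (None keeps the last); returns when the fingers have stopped.
- arm.pause(seconds).
- arm.inverse_kinematics(position, orientation): joint angles nearest the present ones, or None.
- arm.read_camera(name): name is "side" or "top" or "wrist"; returns a dict with "image" (480x640x3 uint8, red, green, blue), "depth" (480x640 float32, mm along the optical axis (not along the pixel's ray), 0 where there is no reading), "intrinsics" (3x3 intrinsics, pixels), "k1" (the pictures are not rectified: a ray, as slopes to the right and down, at radius r is drawn at 1 + k1 r^2 times it, then the intrinsics apply), "T" (4x4, takes a point from camera to world coordinates). Camera axes: x right, y down, z forward; pixel columns grow to the right and rows downward; lengths in mm; the calibration is good to about 2 mm. A picture is of the moment at which its call begins.
A pose or a line that the arm cannot do raises arm.Unreachable and nothing moves.
- arm.close_job(): hands the job in; it is judged then, once.
Readings, each from a call of its own:
- arm.current_clock(): time.
- arm.current_joint_pos(): joint angles.
- arm.current_dq(): joint speeds.
- arm.current_tau(): joint torques, N m.
- arm.current_tool_pos(): TCP position.
- arm.current_orientation(): TCP orientation.
- arm.current_contact_force(): force on the tool from outside, world axes, zero at the start.
- arm.current_torque(): the same for the moment, N m.
- arm.current_opening(): finger opening in mm.
- arm.current_gripper_force(): force on a finger pad.
Only numpy, scipy, OpenCV 4.12 (cv2) and the standard library are available. Lean on these libraries where they do the work, as an engineer would, in place of code of your own. Each camera call takes 0.05 s, during which the arm holds its last target. There are 200 camera calls.

## Working session

There is one attempt and no reset: what is moved stays moved. The work goes in short steps, each a Python script; the robot and the scene stay as the last script left them, time stands still between calls to the robot, and variables do not carry over. Pictures are saved under pics/ and viewed, at most 10 in all, crops included, and the job is handed in when it is done.

```bash
mkdir -p pics; python3 - <<'E'
from rig import arm
import cv2,numpy as np
ims=[]
for n in ("top","side"):
    c=arm.read_camera(n); np.savez(f"{n}.npz",**c); print(n,c["intrinsics"].tolist(),c["k1"],c["T"].round(3).tolist())
    cv2.imwrite(f"pics/{n}.png",c["image"][:,:,::-1])
print(arm.current_clock(),arm.current_orientation())
E
```

```text
top [[469.0599778201919, 0.0, 320.97029418595673], [0.0, 469.0599778201919, 249.27907884182844], [0.0, 0.0, 1.0]] -0.11541027114537404 [[0.009, -0.986, 0.169, 369.286], [-1.0, -0.008, 0.003, 4.276], [-0.001, -0.169, -0.986, 1111.017], [0.0, 0.0, 0.0, 1.0]]
side [[523.3683704743484, 0.0, 325.6084142332179], [0.0, 523.3683704743484, 231.67070749177145], [0.0, 0.0, 1.0]] -0.044760731236525506 [[0.998, -0.024, 0.055, 478.71], [-0.057, -0.641, 0.765, -732.32], [0.017, -0.767, -0.641, 696.523], [0.0, 0.0, 0.0, 1.0]]
0.1 [-1.79902759e+02 -3.78464103e-03  1.64258681e+02]
```

View pics/top.png

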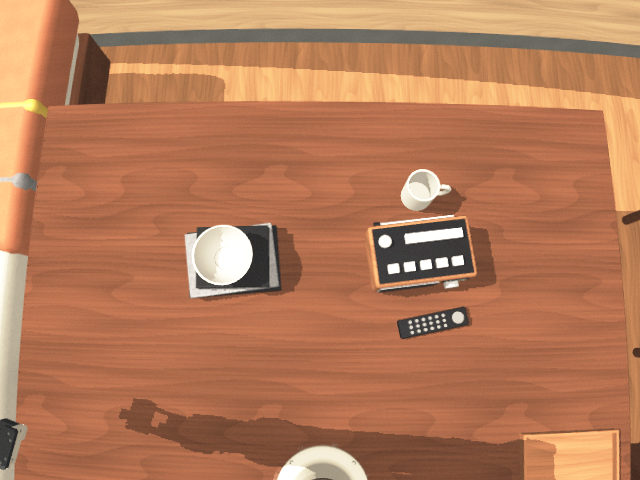

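View pics/side.png

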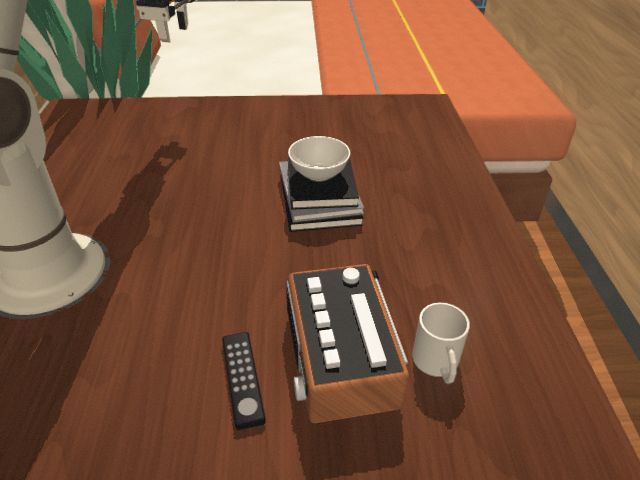

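The top view shows the on/off key at (385,241), the bar at (434,236), and the station keys from (393,269) to (458,261). In the side view the on/off key is at (351,276) and station key 4 is at (327,339). Next I segment these and triangulate.

```bash
cat > loc.py <<'E'
import numpy as np,cv2
K=dict(power=(30,82),sleep=(30,-28),s1=(-32,72),s2=(-32,36),s3=(-32,0),s4=(-32,-36),s5=(-32,-72))
S=dict(top=dict(power=(385,241),sleep=(434,236),s1=(393,269),s2=(409,267),s3=(426,265),s4=(442,263),s5=(458,261)),
 side=dict(power=(351,276),sleep=(368,328),s1=(314,285),s2=(318,301),s3=(322,319),s4=(327,339),s5=(332,359)))
def rays(n):
    c=np.load(n+".npz"); im=c["image"]; g=im.min(2)
    m=(g>(150 if n=="top" else 165)).astype(np.uint8)
    _,lab,st,cen=cv2.connectedComponentsWithStats(m,connectivity=4); out={}
    for k,(u,v) in S[n].items():
        l=lab[v,u]; p=cen[l]; print(n,k,p.round(1),st[l,4],"bg" if l==0 else "")
        q=cv2.undistortPoints(p.reshape(1,1,2),c["intrinsics"],np.array([float(c["k1"]),0,0,0]))[0,0]
        T=c["T"]; out[k]=(T[:3,3],T[:3,:3]@np.array([*q,1]))
    return out
a,b=rays("top"),rays("side"); P={}
for k in K:
    (o1,d1),(o2,d2)=a[k],b[k]
    t=np.linalg.lstsq(np.c_[d1,-d2],o2-o1,rcond=None)[0]
    x,y=o1+t[0]*d1,o2+t[1]*d2; P[k]=(x+y)/2; print(k,P[k].round(1),"gap",np.linalg.norm(x-y).round(1))
A=np.array([K[k] for k in K],float);B=np.array([P[k][:2] for k in K])
U,_,Vt=np.linalg.svd((A-A.mean(0)).T@(B-B.mean(0)));R=Vt.T@U.T
t=B.mean(0)-R@A.mean(0)
yaw=np.degrees(np.arctan2(R[1,0],R[0,0]))
F={k:(R@np.array(K[k])+t) for k in K}
print("origin",t.round(1),"yaw",yaw.round(2),"det",np.linalg.det(R).round(2));[print(k,F[k].round(1),(F[k]-P[k][:2]).round(1)) for k in K]
np.savez("fit.npz",yaw=yaw,z=np.mean([P[k][2] for k in K]),**F)
E
python3 loc.py
```

```text
top power [384.6 241. ] 134 
top sleep [433.1 235.1] 587 
top s1 [393.1 268.1] 116 
top s2 [409.3 266.2] 114 
top s3 [425.5 264.2] 113 
top s4 [441.6 262.2] 118 
top s5 [457.3 260.2] 115 
side power [350.7 273.2] 150 
side sleep [368.3 328.2] 987 
side s1 [313.9 282.4] 128 
side s2 [317.7 298.9] 138 
side s3 [322.  316.8] 152 
side s4 [326.5 335.7] 165 
side s5 [331.5 356.2] 184 
power [ 562.7 -131.8  104.7] gap 1.6
sleep [ 578.3 -241.1   98.5] gap 2.1
s1 [ 502.8 -149.5  104.2] gap 1.3
s2 [ 507.2 -185.1  104.2] gap 1.0
s3 [ 512.  -220.8  103.8] gap 1.1
s4 [ 516.6 -256.6  104.2] gap 1.1
s5 [ 521.3 -291.8  103.2] gap 1.2
origin [ 543.9 -216.7] yaw 7.45 det 1.0
power [ 563.  -131.5] [0.3 0.2]
sleep [ 577.3 -240.6] [-1.1  0.5]
s1 [ 502.8 -149.5] [ 0. -0.]
s2 [ 507.5 -185.2] [ 0.3 -0.1]
s3 [ 512.2 -220.9] [ 0.2 -0.1]
s4 [ 516.8 -256.6] [ 0.2 -0. ]
s5 [ 521.5 -292.3] [ 0.1 -0.5]
```

Both views agree to about 1 mm. I'll move above the on/off key with closed fingers aligned along radio x, check the position, and then press.

```bash
cat > press.py <<'E'
from rig import arm
import numpy as np
f=np.load("fit.npz")
def orient(s): return [180,0,float(f["yaw"])+s]
def go(k,z,s): return [float(f[k][0]),float(f[k][1]),z],orient(s)
def press(k,N,s,hold=.15):
    xy=[float(v) for v in f[k]]
    arm.movel(xy+[112.],orient(s),speed=80)
    f0=arm.current_contact_force()
    hit=arm.movel(xy+[98.5],orient(s),speed=12,contact_N=N)
    p=arm.current_tool_pos(); fz=np.array(arm.current_contact_force())-f0
    arm.pause(hold); f2=np.array(arm.current_contact_force())-f0
    arm.movel(xy+[125.],orient(s),speed=60)
    print(k,"hit",hit,np.round(p,1),"F",fz.round(1),f2.round(1),"after",(np.array(arm.current_contact_force())-f0).round(1),"t",arm.current_clock())
E
python3 - <<'E'
from press import *
import json
q0=np.array(arm.current_joint_pos()); best=None
for s in (90,-90):
    qs=[arm.inverse_kinematics(*go(k,140.,s)) for k in("power","s4","sleep")]
    print(s,[None if q is None else np.round(q,0).tolist() for q in qs])
    if all(q is not None for q in qs):
        c=np.abs(np.array(qs[0])-q0).max()
        if best is None or c<best[0]: best=(c,s)
s=best[1]; open("s.txt","w").write(str(s))
arm.move_gripper(0,5)
arm.movep(*go("power",220.,s)); arm.movel(*go("power",140.,s))
print(s,arm.current_tool_pos(),arm.current_opening(),arm.current_clock())
import cv2
cv2.imwrite("pics/side2.png",arm.read_camera("side")["image"][200:440,200:520,::-1].repeat(2,0).repeat(2,1))
E
```

```text
90 [[-2.0, 26.0, 15.0, 105.0, -9.0, 50.0, 25.0], [-0.0, 28.0, 31.0, 105.0, -18.0, 52.0, 46.0], [1.0, 31.0, 26.0, 98.0, -16.0, 54.0, 41.0]]
-90 [[-39.0, 53.0, 78.0, 106.0, -56.0, 71.0, -116.0], [-22.0, 42.0, 65.0, 106.0, -44.0, 61.0, -112.0], [-26.0, 57.0, 77.0, 99.0, -58.0, 75.0, -108.0]]
90 [ 563.54173113 -131.62247345  140.53253689] 0.7759419330920906 5.2
```

View pics/side2.png

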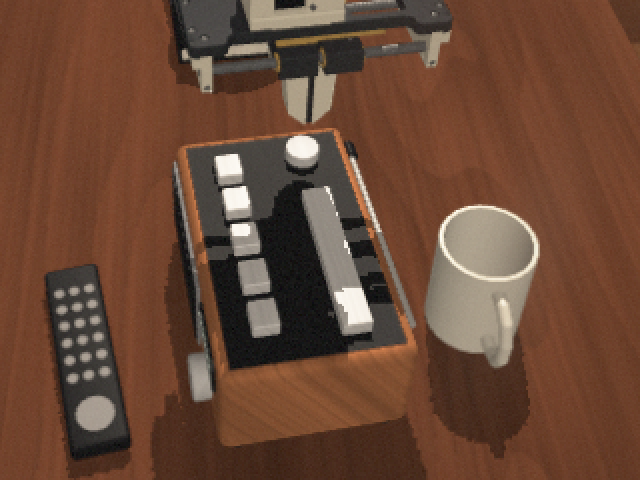

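The closed fingertips, at crop pixel (308,120), hang over the on/off key at (302,150), in line with it. Pressing now.

```bash
python3 - <<'E'
from press import *
press("power",6.5,90)
E
```

```text
power hit True [ 563.1 -131.5   99.3] F [0.6 0.2 3.5] [-0.3  0.5  4.6] after [-0.2  1.6 -0.2] t 7.5167
```

```bash
python3 - <<'E'
from press import *
arm.pause(.3); press("power",2.5,90,.05)
arm.pause(.3)
import cv2
xy=[float(v) for v in f["power"]]
arm.movel(*go("s4",140.,90))
c=arm.read_camera("side"); cv2.imwrite("pics/side3.png",cv2.resize(c["image"][250:400,270:430,::-1],None,fx=4,fy=4))
c=arm.read_camera("top"); np.savez("top2.npz",**c)
E
```

```text
power hit True [ 562.9 -131.5   99.1] F [-1.  -0.4  5.2] [0.1 0.1 4.6] after [ 0.3 -0.3 -0.2] t 9.7583
```

View pics/side3.png

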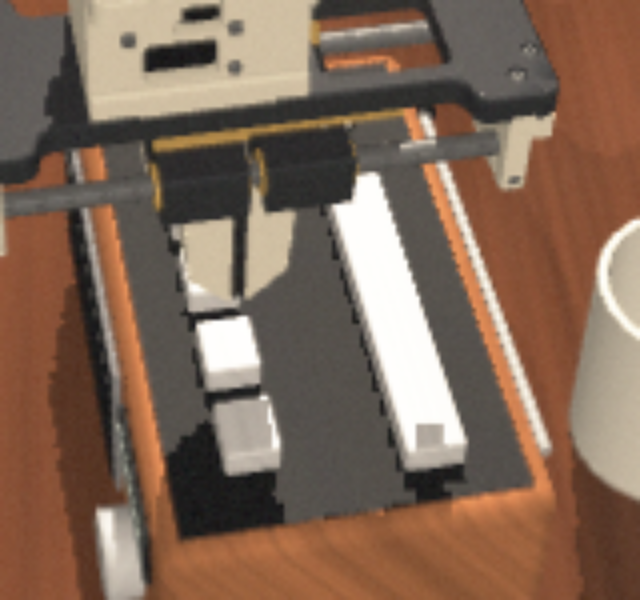

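The second touch met the on/off key at z≈99 mm, 7 mm below its original height, so it stays down. In the picture, station keys 4 (226,344) and 5 (248,430) and the bar are all up. Next is the station key.

```bash
sed -i 's/^    f0=/    arm.pause(.3); f0=/' press.py; python3 - <<'E'
from press import *
print(arm.current_tool_pos())
press("s4",6,90)
E
```

```text
[ 517.40251953 -255.04959592  139.76776616]
s4 hit True [ 516.8 -256.6  100.7] F [-0.6  0.3  5.6] [-1.4 -0.2  5.7] after [-0.3 -0.2 -0.4] t 13.6083
```

```bash
python3 - <<'E'
from press import *
arm.movel(*go("sleep",140.,90)); press("sleep",6,90)
arm.movel(*go("sleep",230.,90)); arm.movep([480.,60.,260.],orient(90)); arm.pause(.5)
import cv2
for n in("top","side"): np.savez(n+".npz",**arm.read_camera(n))
c=np.load("side.npz"); cv2.imwrite("pics/end.png",c["image"][:,:,::-1]); print(arm.current_clock())
E
python3 loc.py | tail -8
```

```text
sleep hit True [ 577.3 -240.6  100.8] F [-1.1  1.2  6.5] [-0.7  0.8  5.9] after [ 0.3  0.3 -0. ] t 16.5917
19.25
origin [ 543.8 -217.5] yaw 7.43 det 1.0
power [ 563.  -132.3] [ 0.2 -0.2]
sleep [ 577.2 -241.4] [-1.1  0.5]
s1 [ 502.8 -150.2] [0.2 0. ]
s2 [ 507.4 -185.9] [-0.4  1.4]
s3 [ 512.1 -221.6] [ 0.3 -0.6]
s4 [ 516.8 -257.3] [ 0.3 -0.7]
s5 [ 521.4 -293. ] [ 0.4 -0.4]
```

View pics/end.png

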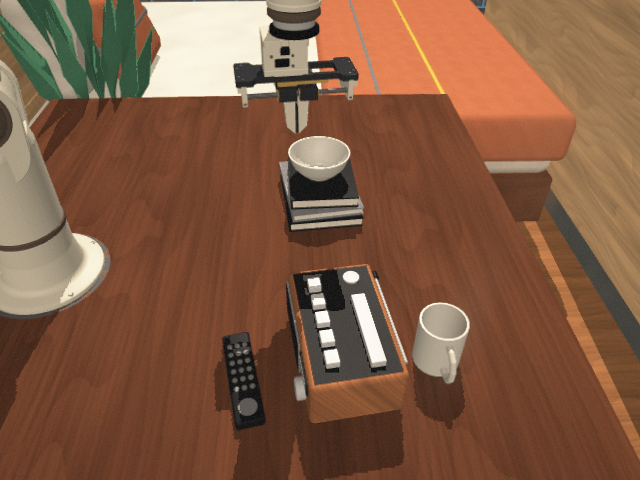

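The on/off key at (351,277) is down. The station keys and bar are up, the radio has not moved, the other objects are untouched and the arm is clear.

```bash
python3 -c "
from rig import arm
print(arm.close_job())"
```

```text
the job is handed in; nothing more can be done
None
```

I pressed the on/off key (about 7 mm, and it stayed down), tapped station key 4 (about 5 mm), then tapped the sleep bar (about 5 mm), and handed the job in at about 19 s; the last picture showed the radio and the other objects in place, but no verdict came back.

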